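Open the casting kiln with its door hook

ROBOT

A 6-joint arm with a two-finger parallel gripper is mounted at the origin on the work surface. World frame = base frame: x ahead of the robot, y to its left, z up, the work surface at z = 0. Lengths are in m, angles in rad, forces in N, time in s.
With the tool pointing down it reaches from about 0.275 to 0.825 m from the base axis. Payload 4.9 kg.
Tool frame: the origin (TCP) lies midway between the tips of the shut fingers; the grasp point (between the pads) lies 19 mm behind it (grip_point_offset is the distance from the TCP to the grasp point, in m); z points along the fingers, x is the direction in which the jaws open and shut, and the axes are right-handed (so a half turn about z gives the same grasp; the last joint's range is limited). The gripper opens to 85 mm and grips with 20 to 120 N. Pads are 22 mm wide; open, the fingers measure 114 mm over their backs; the gripper's body (76 mm by 85 mm) begins 54 mm behind the grasp point. The pads swing forward as they close: fully open they stand 13 mm farther back than shut.
Start: joints at [-1.285, 0.326, -0.193, 1.052, 0, 1.437], TCP at [0.224, -0.502, 0.21] pointing down, gripper open.
Joint ranges: [-2.65, 2.65], [-0.97, 1.79], [-1.3, 1.35], [-1.93, 2.1], [-1.47, 1.37], [-3.14, 3.14]. Speed limits (rad/s): [2.57, 2.57, 3.14, 3.14, 3.14, 3.14].

INTERFACE

Orientations are given as a rotation vector (axis times angle).
In Python, from cell import * gives the robot as it stands. Calls block until the motion is done:
- movep(position, orientation): joint-space move of the TCP to a pose.
- move_l(position, velocity=0.15, rot=None, until_force=None): straight line of the TCP; rot=None keeps the orientation; velocity is the mean speed in m/s. With until_force (N) it stops when the force on the tool has changed by that much, and returns True; else False.
- set_joints(angles): joint-space move.
- let_go() and grab(newtons=None): open the fingers fully, or close them until they stop; newtons is the grip in N (None keeps the last).
- sleep(seconds).
- ik(position, orientation): joint angles nearest the present ones, or None.
- get_state(): the state.
- grab_frame(name): name is "side" or "top" or "wrist"; returns a dict with "img" (400x640x3 uint8, red, green, blue), "fx", "fy", "cx", "cy" (pixels), "k1" (the pictures are not rectified: a ray, as slopes to the right and down, at radius r is drawn at 1 + k1 r^2 times it, then the intrinsics apply), "cam_to_world" (4x4, takes a point from camera to world coordinates); the wrist camera has in their place "T_tool_cam" (4x4, takes a point from camera to tool coordinates, whose origin is the TCP and whose axes are the tool frame's). Camera axes: x right, y down, z forward; pixel columns grow to the right and rows downward; lengths in m; the calibration is good to about 2 mm. A picture is of the moment at which its call begins: read the wrist's pose just before it. There is no depth.
A pose or a line that the arm cannot do raises MotionError and nothing moves.
- sign_off(): hands the job in, once; it reports no verdict.
Trained networks look in the newest picture that a camera, given by its name, has taken for a name from the list of things; names that differ only in an ending like _2 or _b are one class to them, and where a whole thing is asked for, a point or a joint stands for the part that bears it (a point fixed in the world has none). Each returns a list of dicts, best first, with "score" (0 to 1); they miss things now and then, are a little off and sometimes report something else, mostly with a low value. They report only what shows in the picture. A call takes as long as a camera call.
- spot_in(camera, name): "centre" ([column, row] in pixels, amid what is visible of it).
- silhouettes(camera, name): "mask" (400x640 bool, what is visible of it) and "centre" ([column, row] in pixels, amid what is visible of it).
- tip_of(camera, name): "centre" ([column, row] in pixels: a listed point, or the origin of a listed thing).
The state is a dict: "clock": time; "q": joint angles; "joint_velocities": joint speeds; "tau": joint torques, N m; "position": TCP position; "eef_rot": TCP orientation; "contact_force": force on the tool from outside, world axes, zero at the start; "wrist_torque": the same for the moment, N m; "finger_gap": opening from 0.0 (shut) to 1.0 (fully open).
Only numpy, scipy, OpenCV 4.12 (cv2) and the standard library are available. Lean on these libraries where they do the work, as an engineer would, in place of code of your own. Each camera call takes 0.05 s, during which the arm holds its last target.

TASK

Pick up the wooden-handled door hook from the soldering slab, put its bent steel end through the eye at the top of the kiln's drop-down door, and lower the door on the hook until it lies fully down and level: never let it fall, and keep the robot itself off the kiln. Then unhook, and lay the hook back down on the slab without dropping it, handle and steel end both on the slab. Leave the plates, the pliers and the bench block where they are.

Things in the scene. Friction and masses are not known exactly. Their poses are not given: they have to be found in the camera images.
- kiln: Bench kiln, fixed, 280 wide, 332 high, 360 deep, blue-grey steel over a grey control base. Origin: on the bench under the centre of the body. Its x axis points from the front to the back (the front with the door faces its -x), y runs along the hinge (+y is to the left of one who stands before the door and faces it), z up. The door in front of it is 200 wide and 170 high; shut, its outer face lies 205 mm in front of the origin and spans z 85 to 255.
- door_leaf (a joint): Angle of the kiln door about its bottom hinge, rad: 0 = shut (upright), grows as the top comes forward and down, 1.571 = fully down, level, against its stop. The door weighs about 0.8 kg and its hinge is somewhat stiff: it stays put near shut (a pull of about 3 N at the eye starts it) and sinks by itself past about 0.7 rad unless held. It may start shut or up to 0.08 rad ajar.
- hinge (a point): Middle of the door's hinge line, 85 mm above the bench, at the bottom of the door's outer face. Axes as the kiln's.
- eye (a point): Centre of the steel eye (ring) above the door's top edge, on the middle of its width; it moves with the door. Hole 28 mm wide, wire 6 mm thick, hole's axis along the hinge (the kiln's y), so the ring is open to both sides. With the door shut it is 195 mm above and 22 mm in front of the hinge line; with the door down it is 195 mm in front of and 22 mm below it. Its axes turn with the door and equal the kiln's when shut. Free space at both sides of it.
- slab: Off-white fireproof soldering slab, fixed, 340 (its x) by 200 (its y), 15 thick; origin at the centre of its underside, on the bench.
- hook: Door hook, 165 g, lying on the slab. Origin: underside of the handle's front end. x runs along the tool to its steel end, z up. Pale wooden handle x = -130 to 0, 26 wide (y), 28 high; brass ferrule; 6 mm round steel rod 14 mm above the underside to x = 170, where it bends sideways to +y into a pin 36 long (leaning back to x = 165 at its end). Centre of mass near x = -20.
- hook_grip (a point): Grip point on the axis of the handle, at x = -35, y = 0, z = 14 in the hook's frame. Axes as the hook's.
- hook_pin (a point): Middle of the bent steel pin, at x = 167.5, y = 18, z = 14 in the hook's frame: this part goes in the eye. Axes as the hook's, so the pin runs along y. With the steel end pointing at the kiln door the pin points to the kiln's +y.
- plate: Bystander: pink plate, 140 across, 16 high; origin at the centre of its underside.
- saucer: Bystander: green saucer, 120 across, 16 high; origin at the centre of its underside.
- pliers: Bystander: flat-nose pliers with blue handles, lying flat, 12 high, about 160 long; origin under the pivot, jaws to its +x.
- bench_block: Bystander: steel bench block 75 x 75 x 22; origin at the centre of its underside.

How it is judged:
By the outcome, as a careful person would: the job done as asked, in the order asked, and still so for the second after the job is handed in, with the robot touching nothing.
It also fails if it takes over 54 s, if anything falls off the work surface, if the arm or the gripper's body presses on something with over 40 N, if the wrist force passes 120 N, or if a joint passes its speed limit or range.

## Working session

There is one attempt and no reset: what is moved stays moved. The work goes in short steps, each a Python script; the robot and the scene stay as the last script left them, time stands still between calls to the robot, and variables do not carry over. Pictures are saved under pics/ and viewed, and the job is handed in when it is done.

```bash
ls; mkdir -p pics; python3 - <<'E'
from cell import *
import cv2
for n in ["side","top","wrist"]:
    f=grab_frame(n); cv2.imwrite(f"pics/{n}0.png",f["img"][:,:,::-1])
    print(n,{k:(v if k!='img' else 0) for k,v in f.items()})
    for o in ["kiln","eye","hinge","door_leaf","slab","hook","hook_grip","hook_pin","plate","saucer","pliers","bench_block"]:
        try: print(o,[(round(d['score'],2),[round(float(x)) for x in d['centre']]) for d in tip_of(n,o)][:2])
        except Exception as e: print(o,e)
print(get_state())
E
```

```text
pics
side {'img': 0, 'fx': 409.70138549543026, 'fy': 409.70138549543026, 'cx': 318.4438643342457, 'cy': 209.81760450441342, 'k1': -0.08545969063046228, 'cam_to_world': array([[-0.95667927, -0.16942117,  0.23677256,  0.3251145 ],
       [-0.28993849,  0.48047423, -0.82769571,  0.80914289],
       [ 0.02646606, -0.8604888 , -0.50878145,  0.68467525],
       [ 0.        ,  0.        ,  0.        ,  1.        ]])}
kiln [(0.18, [360, 202])]
eye []
hinge [(0.97, [360, 203])]
door_leaf it knows: bench_block, eye, hinge, hook, hook_grip, hook_pin, kiln, plate, pliers, saucer, slab
slab [(0.92, [309, 375])]
hook [(0.87, [316, 377])]
hook_grip [(0.84, [305, 385])]
hook_pin [(0.75, [351, 316]), (0.59, [390, 270])]
plate [(0.88, [261, 253])]
saucer [(0.74, [226, 281])]
pliers [(0.55, [200, 336])]
bench_block [(0.89, [388, 271])]
top {'img': 0, 'fx': 361.199577017672, 'fy': 361.199577017672, 'cx': 317.7313183259406, 'cy': 197.56295554037362, 'k1': 0.012201829253413015, 'cam_to_world': array([[ 0.02576758, -0.99191341,  0.12427315,  0.43803371],
       [-0.99965842, -0.02502423,  0.00753915, -0.03
[... 1250 characters left out ...]
r []
pliers []
bench_block []
{'clock': 1.8, 'q': array([-1.28518983e+00,  3.26172951e-01, -1.92635678e-01,  1.05197096e+00,
       -1.45486408e-05,  1.43660278e+00]), 'joint_velocities': array([-0.0003596 ,  0.00033069, -0.000107  ,  0.00129571,  0.00101879,
        0.00115801]), 'tau': array([ 1.62190809e-03, -4.43321085e+01,  2.62750214e+01,  1.23624002e-03,
       -8.48833793e-05, -8.89835320e-06]), 'position': array([ 0.22418027, -0.50225015,  0.20958201]), 'eef_rot': array([ 2.63553056e+00, -1.70980853e+00,  5.04905437e-06]), 'contact_force': array([ 0.55234206, -0.13215736,  0.68365508]), 'wrist_torque': array([-0.01160431, -0.03599501,  0.05727059]), 'finger_gap': 0.9973014221118084}
```

View pics/side0.png

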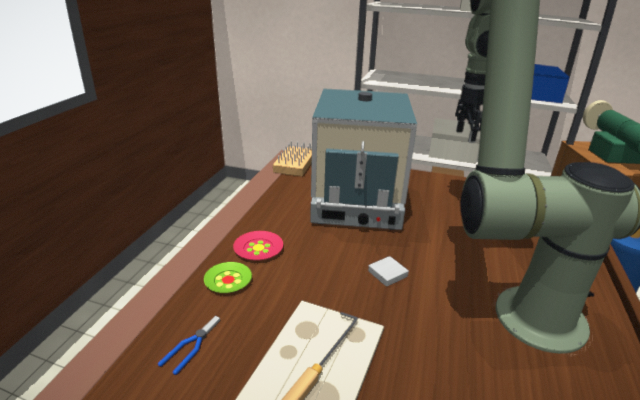

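View pics/top0.png

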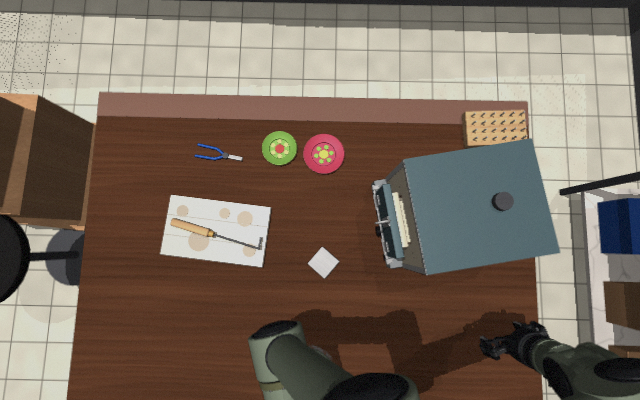

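View pics/wrist0.png

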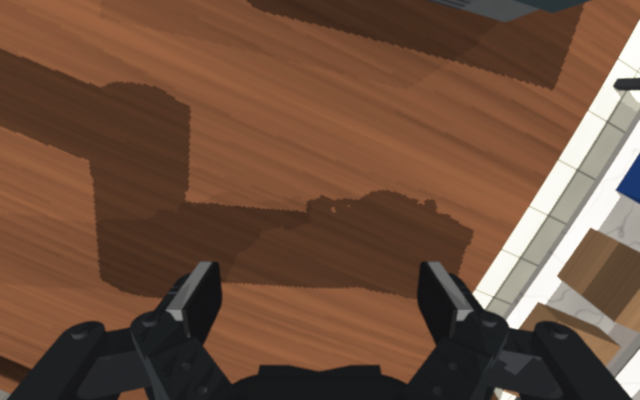

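```bash
cat > h.py <<'E'
import numpy as np, cv2
from scipy.spatial.transform import Rotation as R
def undist(f,uv):
    xd=np.array([(uv[0]-f['cx'])/f['fx'],(uv[1]-f['cy'])/f['fy']]); x=xd.copy()
    for _ in range(30): x=xd/(1+f['k1']*(x@x))
    return x
def ray(f,uv,T=None):
    T=f['cam_to_world'] if T is None else T
    x=undist(f,uv); return T[:3,3],T[:3,:3]@np.array([x[0],x[1],1])
def atz(f,uv,z,T=None):
    o,d=ray(f,uv,T); return o+d*(z-o[2])/d[2]
def proj(f,p,T=None):
    T=f['cam_to_world'] if T is None else T
    c=T[:3,:3].T@(np.asarray(p,float)-T[:3,3]); x=c[:2]/c[2]; x=x*(1+f['k1']*(x@x))
    return np.array([f['cx']+f['fx']*x[0],f['cy']+f['fy']*x[1]])
def two(rs):
    A=np.zeros((3,3));b=np.zeros(3)
    for o,d in rs:
        d=d/np.linalg.norm(d);P=np.eye(3)-np.outer(d,d);A+=P;b+=P@o
    p=np.linalg.solve(A,b); res=[np.linalg.norm((np.eye(3)-np.outer(d,d)/(d@d))@(p-o)) for o,d in rs]
    return p,res
E
python3 - <<'E'
import cv2,pickle
from cell import *
fs={n:grab_frame(n) for n in ["side","top"]}
pickle.dump(fs,open('fs.pkl','wb'))
t=fs['top']['img'][:,:,::-1];s=fs['side']['img'][:,:,::-1]
def crop(im,x,y,w,h,k,name): cv2.imwrite('pics/'+name,cv2.resize(im[y:y+h,x:x+w],None,fx=k,fy=k,interpolation=cv2.INTER_CUBIC))
crop(t,365,130,200,150,4,'t_kiln.png')
crop(t,155,190,120,80,6,'t_slab.png')
crop(s,300,80,130,150,4,'s_kiln.png')
crop(s,235,295,155,105,5,'s_slab.png')
E
```

```text
(no output)
```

View pics/t_kiln.png

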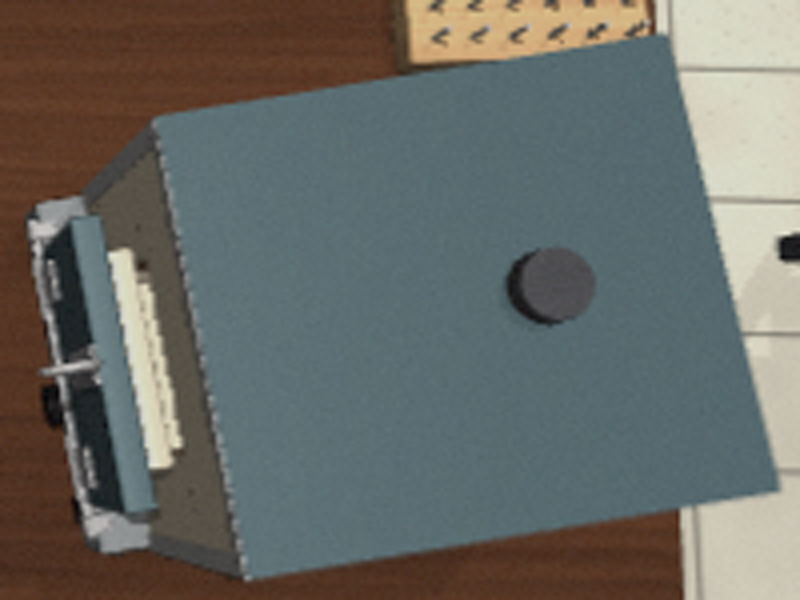

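View pics/t_slab.png

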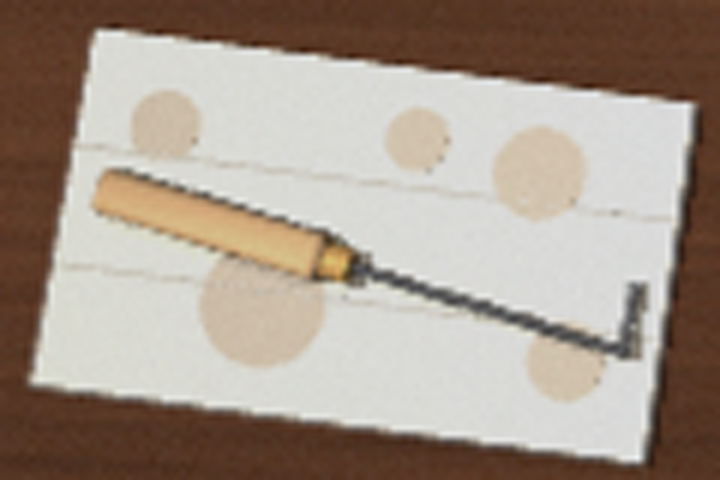

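View pics/s_kiln.png

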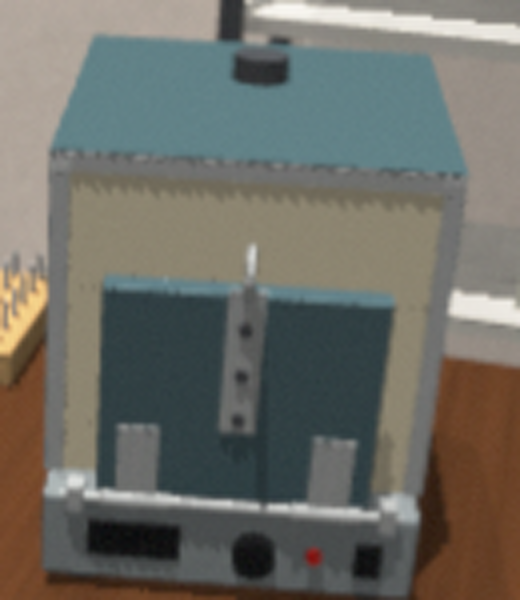

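View pics/s_slab.png

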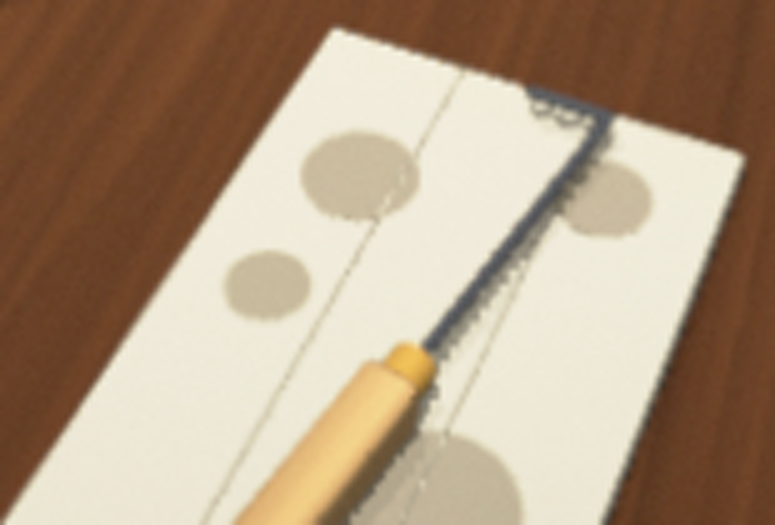

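```bash
python3 - <<'E'
import pickle; from h import *; from scipy.optimize import least_squares
fs=pickle.load(open('fs.pkl','rb'));t=fs['top'];s=fs['side']
c=lambda o,k,p:np.array(p)/k+np.array(o)-0.5+0.5/k
tk=lambda *p:c((365,130),4,p);ts=lambda *p:c((155,190),6,p);sk=lambda *p:c((300,80),4,p);ss=lambda *p:c((235,295),5,p)
top=[atz(t,tk(*p),.332) for p in [(155,118),(668,34),(779,490),(245,579)]]
for a in range(4): print('edge',np.linalg.norm(top[a]-top[(a+1)%4]), top[a])
for p in [(52,152),(466,175)]: print('side corner',atz(s,sk(*p),.332))
eye,res=two([ray(t,tk(70,368)),ray(s,sk(251,262))]);print('eye',eye,res)
# fit kiln: body corners unknown front x; corners p = origin + R*(x, ±.14, .332)
cor=[np.array(x) for x in top]; front=(cor[0]+cor[3])/2; back=(cor[1]+cor[2])/2
ax=(back-front);ax/=np.linalg.norm(ax); l=(cor[0]-cor[3])+(cor[1]-cor[2]); l/=np.linalg.norm(l)
print('ax',ax,np.degrees(np.arctan2(ax[1],ax[0])),'left',np.degrees(np.arctan2(l[1],l[0])), 'ctr',np.mean(cor,0))
# hook
el=atz(t,ts(626,349),.029);fe=atz(t,ts(362,268),.029);tip=atz(t,ts(640,285),.029);hb=atz(t,ts(104,192),.038);hf=atz(t,ts(322,256),.038)
print('hook el',el,'fe',fe,'tip',tip,'hb',hb,'hf',hf)
for a,b in [(fe,el),(hb,hf),(hb,el),(el,tip)]: print(np.linalg.norm(b-a),np.degrees(np.arctan2(*(b-a)[[1,0]])))
print('side el',atz(s,ss(600,118),.029),'tip',atz(s,ss(528,92),.029), 'fe',atz(s,ss(425,345),.029))
sl=[atz(t,ts(*p),.015) for p in [(96,28),(695,103),(645,464),(30,385)]]
print('slab',sl,[np.linalg.norm(sl[a]-sl[(a+1)%4]) for a in range(4)])
for n,uv in [('plate',(324,154)),('saucer',(279,148)),('block',(323,262)),('pliers',(225,155))]: print(n,atz(t,uv,.015))
E
```

```text
edge 0.32416658781155167 [ 0.64995127 -0.2406665   0.332     ]
edge 0.2843057809448397 [ 0.71090594 -0.55905071  0.332     ]
edge 0.3241155332189757 [ 0.43145299 -0.61135582  0.332     ]
edge 0.28466222822766624 [ 0.37015766 -0.29308901  0.332     ]
side corner [ 0.64868974 -0.23557461  0.332     ]
side corner [ 0.37230318 -0.29525372  0.332     ]
eye [ 0.49697537 -0.1960841   0.28729664] [np.float64(0.0009030344664952545), np.float64(0.0009030344664952742)]
ax [ 1.88575333e-01 -9.82058727e-01  1.71256179e-16] -79.13034607599451 left 10.606677696112698 ctr [ 0.54061697 -0.42604051  0.332     ]
hook el [0.41730753 0.15861386 0.029     ] fe [0.45726857 0.30407686 0.029     ] tip [0.45188655 0.15261332 0.029     ] hb [0.49455917 0.44354302 0.038     ] hf [0.46302066 0.32345026 0.038     ]
0.1508521442972174 -105.36113385285354
0.12416501371269734 -104.71462620396888
0.2953530808364539 -105.16967873705447
0.035095801143466894 -9.84457446367348
side el [0.42017608 0.16248616 0.029     ] tip [0.45416876 0.15694877 0.029     ] fe [0.45821557 0.30238097 0.029     ]
slab [array([0.58677976, 0.46436888, 0.015     ]), array([0.55321014, 0.1288866 , 0.015     ]), array([0.35546403, 0.14770749, 0.015     ]), array([0.38954863, 0.48513194, 0.015     ])] [np.float64(0.3371576519034358), np.float64(0.19863974264693668), np.float64(0.33914159170693386), np.float64(0.1983210145856323)]
plate [ 0.73743839 -0.04534862  0.015     ]
saucer [0.75450618 0.10811043 0.015     ]
block [ 0.37636812 -0.05060373  0.015     ]
pliers [0.72556132 0.29029051 0.015     ]
```

```bash
cat >> h.py <<'E'
KPSI=np.radians(-79.3); KX=np.array([np.cos(KPSI),np.sin(KPSI),0]); KY=np.array([-KX[1],KX[0],0])
HINGE=np.array([.502,-.225,.085])
def down(hx_angle,flip=False):
    # tool y along hook x (or opposite if flip)
    a=hx_angle+(np.pi if flip else 0)
    y=np.array([np.cos(a),np.sin(a),0]);z=np.array([0,0,-1.]);x=np.cross(y,z)
    return R.from_matrix(np.c_[x,y,z]).as_rotvec()
E
python3 - <<'E'
from cell import *; from h import *
from h import R
ha=np.radians(-105.2)
for fl in (0,1):
    for nm,p,a in [('lift',[.224,-.35,.45],None),('hover',[.463,.33,.2],ha),('grasp',[.463,.33,.0165],ha),('eye',[.455,.02,.27],KPSI),('end',[.428,.165,.045],KPSI),('out',[.36,.15,.045],KPSI)]:
        r=down(a,fl) if a is not None else get_state()['eef_rot']
        q=ik(p,r);print(fl,nm,None if q is None else np.round(q,2))
# hinge check
import pickle
fs=pickle.load(open('fs.pkl','rb'))
print(two([ray(fs['top'],(382,223)),ray(fs['side'],(360,203))]))
for n in fs: print(n,proj(fs[n],HINGE),proj(fs[n],HINGE-.022*KX+[0,0,.195]))
print(get_state()['clock'])
E
```

```text
0 lift [-1.18  0.02  0.04  1.59  0.    1.54]
0 hover [ 0.49  0.37 -0.16  1.05  0.    2.33]
0 grasp [ 0.49  0.56 -0.38  0.63  0.    2.33]
0 eye [-0.12  0.11 -0.31  1.15  0.    1.27]
0 end [ 0.21  0.35 -0.64  0.57  0.    1.59]
0 out [ 0.2   0.25 -0.81  0.51  0.    1.59]
1 lift [-1.18  0.02  0.04  1.59  0.    1.54]
1 hover [ 0.49  0.37 -0.16  1.05  0.   -0.82]
1 grasp [ 0.49  0.56 -0.38  0.63  0.   -0.82]
1 eye [-0.12  0.11 -0.31  1.15  0.   -1.88]
1 end [ 0.21  0.35 -0.64  0.57  0.   -1.55]
1 out [ 0.2   0.25 -0.81  0.51  0.   -1.55]
(array([ 0.50010729, -0.22963474,  0.09402235]), [np.float64(0.0038775094908508044), np.float64(0.0038775094908507033)])
side [357.49310819 206.13085238] [362.69976832 146.73471225]
top [380.18023769 223.7505937 ] [384.42277049 221.15036651]
1.9
```

```bash
python3 - <<'E'
from cell import *; from h import *
import pickle
s=get_state()
move_l([.224,-.35,.45],velocity=.3)
print(get_state()['clock'])
r=down(np.radians(-105.2))
movep([.33,.05,.42],r); print(get_state()['clock'])
movep([.463,.33,.16],r)
s=get_state(); f=grab_frame('wrist'); s2=get_state()
pickle.dump((s,f),open('w1.pkl','wb')); print(s2['clock'],s['position'],s['eef_rot'])
cv2.imwrite('pics/w1.png',f['img'][:,:,::-1])
for o in ['hook_grip','hook_pin','hook']: print(o,[(d['score'],d['centre']) for d in tip_of('wrist',o)][:2])
E
```

```text
3.0
4.5333
6.0833 [0.4639278  0.32949931 0.16122219] [-3.11296507e+00  4.17239215e-01 -2.69926938e-03]
hook_grip [(0.94, [320.1, 152.5])]
hook_pin [(0.57, [337.8, 339.2])]
hook [(0.91, [322.1, 187.9]), (0.54, [321.0, 151.6])]
```

View pics/w1.png

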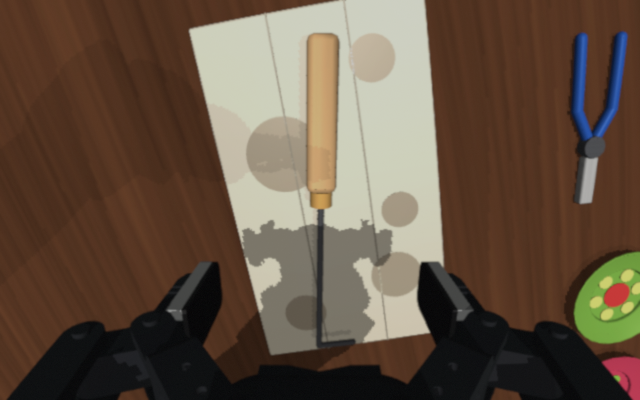

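```bash
cat >> h.py <<'E'
def wristT(s,f):
    T=np.eye(4);T[:3,:3]=R.from_rotvec(s['eef_rot']).as_matrix();T[:3,3]=s['position'];return T@f['T_tool_cam']
E
python3 - <<'E'
import pickle; from h import *
s,f=pickle.load(open('w1.pkl','rb'));T=wristT(s,f)
hb=atz(f,(323,34),.043,T);hf=atz(f,(321.5,193),.035,T);rf=atz(f,(320.5,212),.029,T);el=atz(f,(320,343),.029,T);tip=atz(f,(354,341),.029,T)
print(hb,hf,rf,el,tip)
for a,b in [(hb,hf),(rf,el),(hb,el),(el,tip)]: print(np.linalg.norm(b-a),np.degrees(np.arctan2(*(b-a)[[1,0]])))
print('grip net',atz(f,(320.1,152.5),.03,T), 'tool axis', s['position'])
u=(el-hb);u[2]=0;u/=np.linalg.norm(u); print('grip from el',el-u*.205,'from hb',hb+u*.095,'from hf',hf-u*.035)
E
```

```text
[0.49931942 0.44697164 0.043     ] [0.4645755  0.32328646 0.035     ] [0.45853568 0.30436098 0.029     ] [0.41943976 0.1628953  0.029     ] [0.45475527 0.15572473 0.029     ]
0.12872126305578577 -105.69037416891906
0.14676863147071978 -105.44884547366433
0.2954253366757489 -105.70549606120593
0.03603612331198658 -11.47748310096369
grip net [0.47267554 0.35757216 0.03      ] tool axis [0.4639278  0.32949931 0.16122219]
grip from el [0.47493178 0.36024178 0.029     ] from hb [0.47360361 0.35551839 0.043     ] from hf [0.47404975 0.35697976 0.035     ]
```

```bash
python3 - <<'E'
from cell import *; from h import *
import pickle
r=down(np.radians(-105.6))
movep([.4742,.358,.07],r)
print(move_l([.4742,.358,.0175],velocity=.1,until_force=8)); print(get_state()['position'],get_state()['clock'])
grab(110); s=get_state(); print(s['finger_gap'],s['position'],s['contact_force'],s['clock'])
pickle.dump(s,open('grasp.pkl','wb'))
print(move_l([.4742,.358,.06],velocity=.1)); s=get_state();print(s['finger_gap'],s['contact_force'],s['wrist_torque'],s['clock'])
f=grab_frame('wrist');cv2.imwrite('pics/w2.png',f['img'][:,:,::-1]);f=grab_frame('side');cv2.imwrite('pics/s2.png',f['img'][:,:,::-1])
E
```

```text
False
[0.47484839 0.35826312 0.01839366] 7.375
0.24193680490422856 [0.4742437  0.35814851 0.01834747] [-1.95907124 -0.83518846  5.79324991] 8.0083
False
0.24087421139924042 [ 0.0219626   0.09801863 -1.25056722] [ 0.03839264  0.01486194 -0.01655438] 8.5833
```

View pics/s2.png

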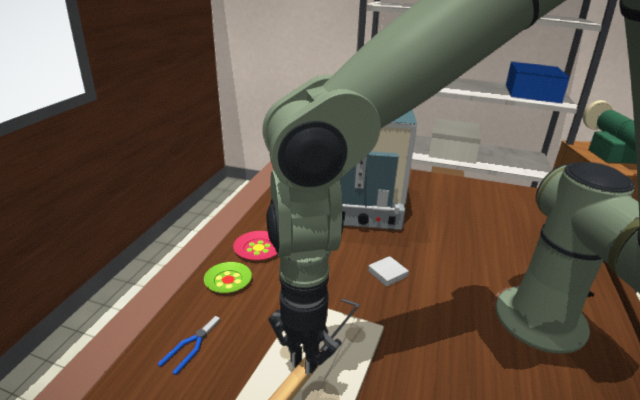

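View pics/w2.png

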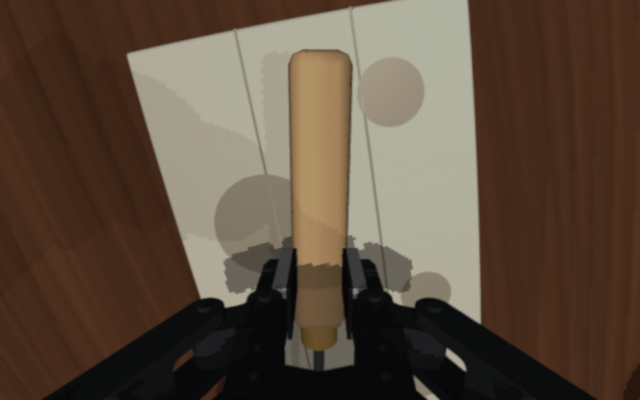

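```bash
cat >> h.py <<'E'
OFF=np.array([.018,.2025,-.0107])
RK=down(KPSI); MK=R.from_rotvec(RK).as_matrix()
def tcp_for(pin): return np.asarray(pin)-MK@OFF
def pin_of(s): return s['position']+R.from_rotvec(s['eef_rot']).as_matrix()@OFF
E
python3 - <<'E'
from cell import *; from h import *
import pickle
EYE=np.array([.4975,-.199,.281])
move_l([.4742,.358,.2],velocity=.3)
movep(tcp_for(EYE-.075*KY-.09*KX),RK); print(get_state()['clock'],pin_of(get_state()))
move_l(tcp_for(EYE-.06*KY),velocity=.15); s=get_state(); print(s['clock'],pin_of(s))
fs={}
for n in ['top','side','wrist']:
    fs[n]=grab_frame(n)
    if n!='wrist':
        for o in ['eye','hook_pin']: print(n,o,[(d['score'],d['centre']) for d in tip_of(n,o)][:2])
pickle.dump((s,fs),open('a1.pkl','wb'))
print('pred', {n:(proj(fs[n],pin_of(s)),proj(fs[n],EYE)) for n in ['top','side']})
def crop(im,x,y,w,h,k): return cv2.resize(im[y:y+h,x:x+w,::-1],None,fx=k,fy=k,interpolation=cv2.INTER_CUBIC)
cv2.imwrite('pics/a_t.png',crop(fs['top']['img'],330,190,100,75,8))
cv2.imwrite('pics/a_s.png',crop(fs['side']['img'],320,100,100,75,8))
cv2.imwrite('pics/a_sf.png',fs['side']['img'][:,:,::-1]);cv2.imwrite('pics/a_w.png',fs['wrist']['img'][:,:,::-1])
E
```

```text
10.5167 [ 0.40726473 -0.12422271  0.28027752]
11.275 [ 0.43835399 -0.20951055  0.28049153]
top eye [(0.69, [383.1, 225.0])]
top hook_pin [(0.67, [389.5, 247.5])]
side eye []
side hook_pin [(0.65, [388.0, 147.1])]
pred {'top': (array([386.80405817, 244.51378337]), array([382.78668233, 221.24460425])), 'side': (array([385.32161875, 148.81511339]), array([362.55410321, 146.98333787]))}
```

View pics/a_t.png

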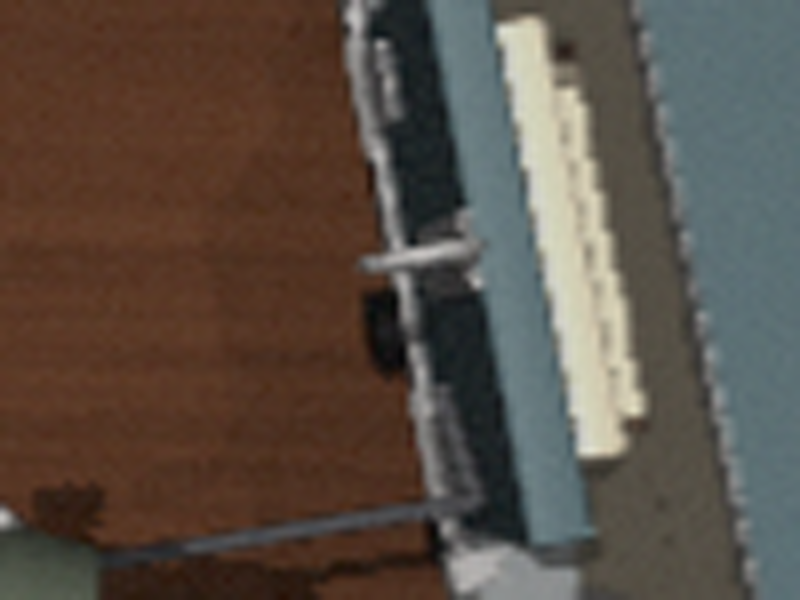

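View pics/a_s.png

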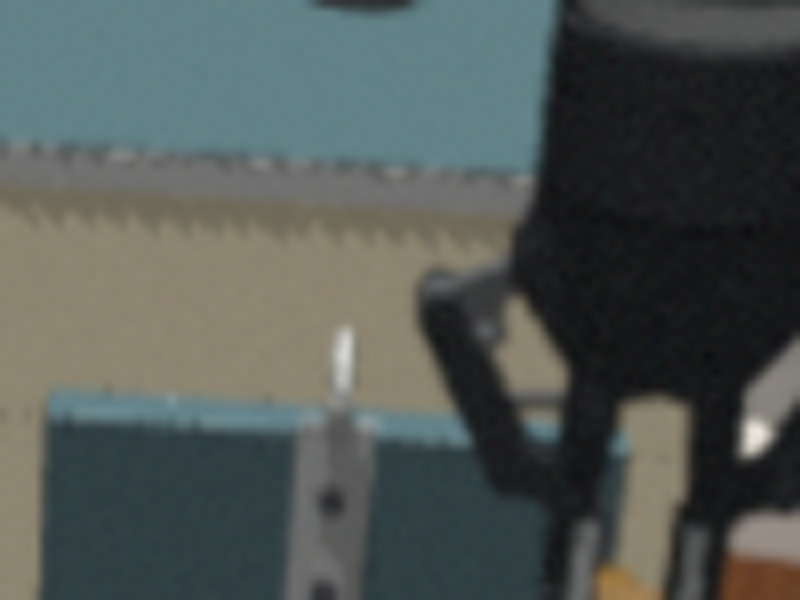

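View pics/a_sf.png

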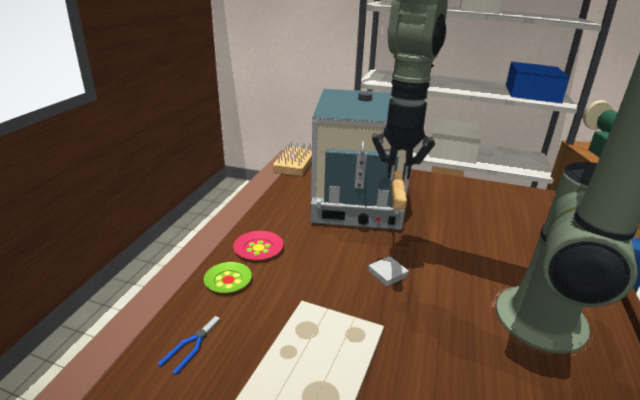

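View pics/a_w.png

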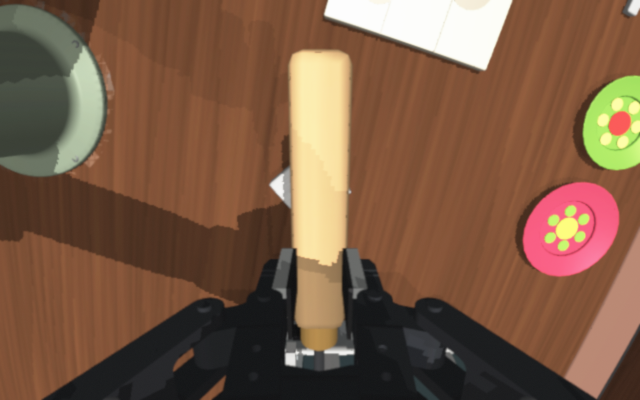

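```bash
python3 - <<'E'
import pickle; from h import *
s,fs=pickle.load(open('a1.pkl','rb'))
EYE=np.array([.4975,-.199,.281]); M=R.from_rotvec(s['eef_rot']).as_matrix()
print(s['eef_rot'],RK)
cs=lambda p:(p-[320,100])*8; ct=lambda p:(p-[330,190])*8
for dx,dz in [(0,0),(0,.02),(0,-.02),(-.02,0),(.02,0)]:
    p=EYE+dx*KX+[0,0,dz]; print('ring',dx,dz,'side',cs(proj(fs['side'],p)),'top',ct(proj(fs['top'],p)))
for hx,hy in [(-35,0),(100,0),(140,0),(150,0),(170,0),(165,36)]:
    p=s['position']+M@np.array([hy/1e3,(hx+35)/1e3,-.0107]); print('rod',hx,hy,cs(proj(fs['side'],p)),ct(proj(fs['top'],p)))
E
```

```text
[-3.12700179e+00 -2.93613150e-01  1.56652060e-03] [3.12790697 0.29292048 0.        ]
ring 0 0 side [340.43282571 375.86670298] top [422.29345867 249.956834  ]
ring 0 0.02 side [345.217986   318.84290594] top [433.36510461 246.1882841 ]
ring 0 -0.02 side [335.71396618 431.90731235] top [411.68469008 253.56796743]
ring -0.02 0 side [339.59483639 398.61994985] top [361.07860519 259.92307008]
ring 0.02 0 side [341.24148971 353.83645462] top [483.48361794 239.99768621]
rod -35 0 [613.56287125 669.49179841] [-162.60620472  595.81692212]
rod 100 0 [588.12500451 475.43826749] [256.15518367 526.71395481]
rod 140 0 [581.6120035  426.24481726] [379.90042351 506.3465856 ]
rod 150 0 [580.04670134 414.45129715] [410.81717335 501.26171432]
rod 170 0 [576.98768896 391.43637733] [472.62907308 491.10001647]
rod 165 36 [468.00814069 389.62715716] [436.33083794 381.39501542]
```

```bash
cat >> h.py <<'E'
OFF=np.array([.016,.2045,-.0077])
EYE=np.array([.4975,-.199,.280])-.001*KX
def crop(im,x,y,w,h,k): return cv2.resize(im[y:y+h,x:x+w,::-1],None,fx=k,fy=k,interpolation=cv2.INTER_CUBIC)
E
python3 - <<'E'
from cell import *; from h import *
import pickle
move_l(tcp_for(EYE-.055*KY),velocity=.1,rot=RK)
f0=get_state()['contact_force']
print(move_l(tcp_for(EYE+.001*KY),velocity=.06,rot=RK,until_force=5)); s=get_state()
print(s['clock'],(pin_of(s)-EYE)@np.c_[KX,KY,[0,0,1]],s['contact_force']-f0)
fs={n:grab_frame(n) for n in ['top','side']}
pickle.dump((s,fs),open('a2.pkl','wb'))
cv2.imwrite('pics/b_t.png',crop(fs['top']['img'],330,190,100,75,8))
cv2.imwrite('pics/b_s.png',crop(fs['side']['img'],320,100,100,75,8))
E
```

```text
False
12.9583 [-6.77436578e-05  6.54725497e-04 -6.78263328e-05] [ 0.6151128   0.75045423 -0.64935791]
```

View pics/b_t.png

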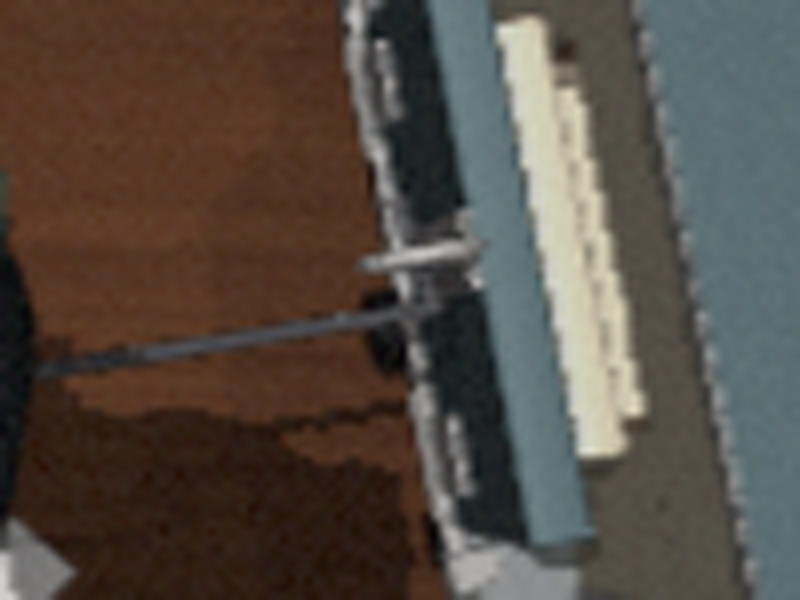

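View pics/b_s.png

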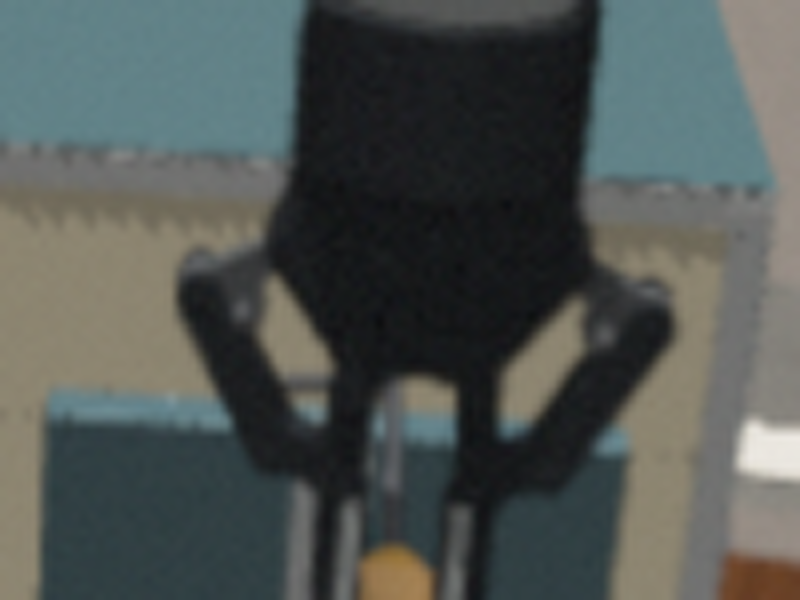

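```bash
cat >> h.py <<'E'
def eye_at(th,H=None):
    H=HINGE if H is None else H
    a,b=.022,.195
    return H-KX*(a*np.cos(th)+b*np.sin(th))+np.array([0,0,b*np.cos(th)-a*np.sin(th)])
def look(n,fs):
    cv2.imwrite(f'pics/{n}_t.png',crop(fs['top']['img'],250,170,180,120,4));cv2.imwrite(f'pics/{n}_s.png',crop(fs['side']['img'],290,80,160,150,4))
E
python3 - <<'E'
from cell import *; from h import *
import pickle
f0=get_state()['contact_force']
B=np.c_[KX,KY,[0,0,1]]
for th in [.14,.27,.40]:
    move_l(tcp_for(eye_at(th)+.001*KY),velocity=.04,rot=RK); s=get_state()
    print(th,s['clock'],(s['contact_force']-f0)@B,(pin_of(s)-eye_at(th))@B,s['finger_gap'])
fs={n:grab_frame(n) for n in ['top','side']}
look('c',fs)
E
```

```text
0.14 13.7667 [-0.06051486 -0.42323886 -0.058818  ] [-0.00046134  0.00105627 -0.00019072] 0.239215109503979
0.27 14.55 [-0.050623   -0.59714526  0.43953269] [-0.0005199   0.00101129 -0.00021788] 0.24047868096156777
0.4 15.3333 [-0.26704593 -0.72226213  0.74434028] [-0.00040168  0.00096616 -0.00016955] 0.23853473991902197
```

View pics/c_t.png

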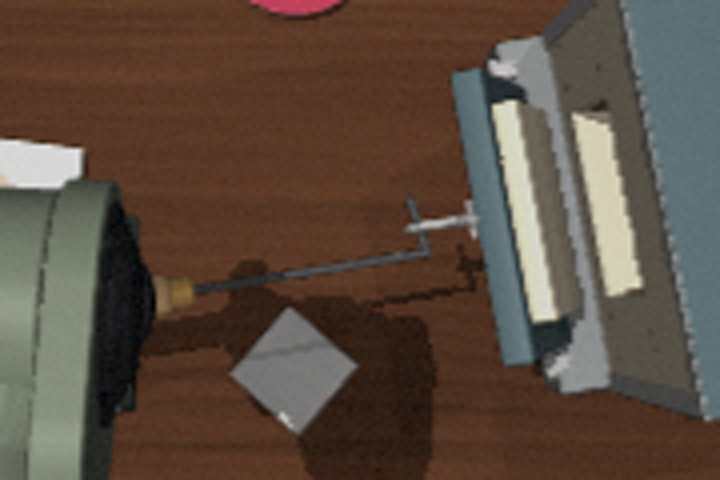

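View pics/c_s.png

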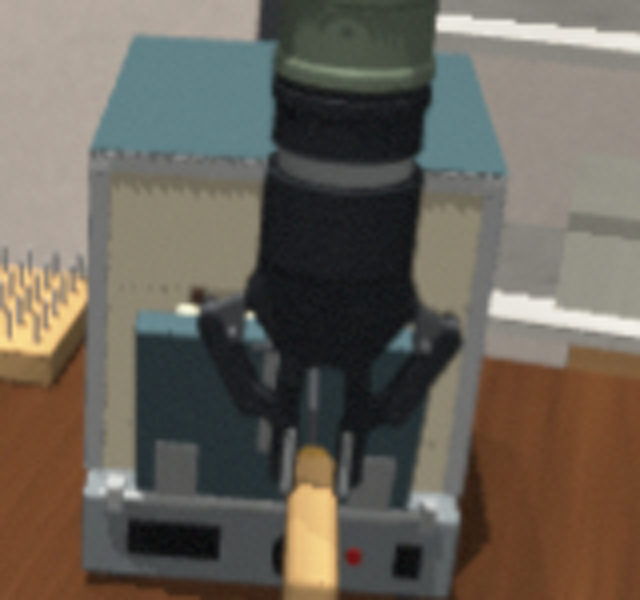

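```bash
python3 - <<'E'
from cell import *; from h import *
B=np.c_[KX,KY,[0,0,1]]
for th in [.52,.64,.76,.88,1.0,1.12]:
    move_l(tcp_for(eye_at(th)+.001*KY),velocity=.032,rot=RK); s=get_state()
    print(th,s['clock'],s['contact_force']@B,(pin_of(s)-eye_at(th))@B,s['finger_gap'])
fs={n:grab_frame(n) for n in ['top','side']}
look('d',fs)
E
```

```text
0.52 16.3167 [ 0.02048616 -0.62931132 -1.95856616] [-2.39507669e-04  9.81544376e-04 -7.01941134e-05] 0.24262772489541876
0.64 17.2 [-0.04773048  0.0110956  -1.21289989] [-1.54439912e-04  9.83446587e-04 -2.28523272e-05] 0.23971705607117288
0.76 18.0833 [-0.20151141 -0.13702876 -2.0954828 ] [-3.91838847e-05  1.08813089e-03  7.00910746e-05] 0.2459728454853622
0.88 18.9667 [-0.99422243 -0.14053067 -1.27247659] [-1.32441587e-04  9.48679525e-04 -5.46944671e-05] 0.24050414397114178
1.0 19.85 [-0.65628274 -0.09795256 -2.89528937] [-1.37265978e-04  1.00430435e-03 -1.96518589e-05] 0.2412645125303393
1.12 20.7333 [-0.78820209 -0.46964059 -2.77859981] [-1.21130193e-04  1.01095670e-03 -1.40136442e-05] 0.2386822022128844
```

View pics/d_t.png

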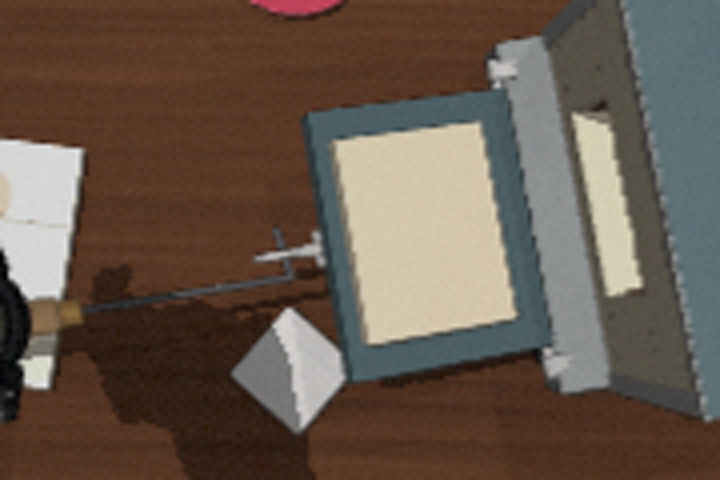

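View pics/d_s.png

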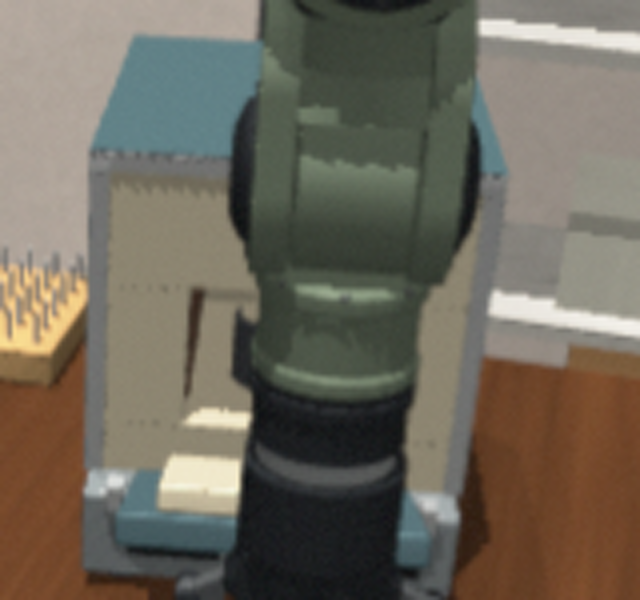

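```bash
python3 - <<'E'
from cell import *; from h import *
B=np.c_[KX,KY,[0,0,1]]
for th in [1.24,1.36,1.46,1.53,1.571]:
    move_l(tcp_for(eye_at(th)+.001*KY),velocity=.03,rot=RK); s=get_state()
    print(th,s['clock'],s['contact_force']@B,(pin_of(s)-eye_at(th))@B,s['finger_gap'])
fs={n:grab_frame(n) for n in ['top','side']}
look('e',fs)
E
```

```text
1.24 21.7667 [ 0.71078071 -0.41461491 -2.64830987] [8.65590736e-05 9.86516997e-04 6.54957207e-05] 0.23910213837623737
1.36 22.7 [ 1.71254678 -0.84141919 -2.92463874] [3.37273069e-05 9.19423705e-04 3.53927433e-05] 0.24176588783795702
1.46 23.5 [ 1.05964694 -0.52418269 -3.40482665] [-8.60100216e-05  8.94985489e-04 -6.73368997e-05] 0.24158510545461218
1.53 24.1083 [ 0.45044445  0.02788462 -1.51681237] [ 8.23967888e-06  1.06393682e-03 -2.97357371e-05] 0.24282276587321908
1.571 24.525 [ 0.83773047 -0.19444162 -1.14886298] [ 2.91166869e-05  7.69752793e-04 -2.26680912e-04] 0.23995515249617744
```

View pics/e_t.png

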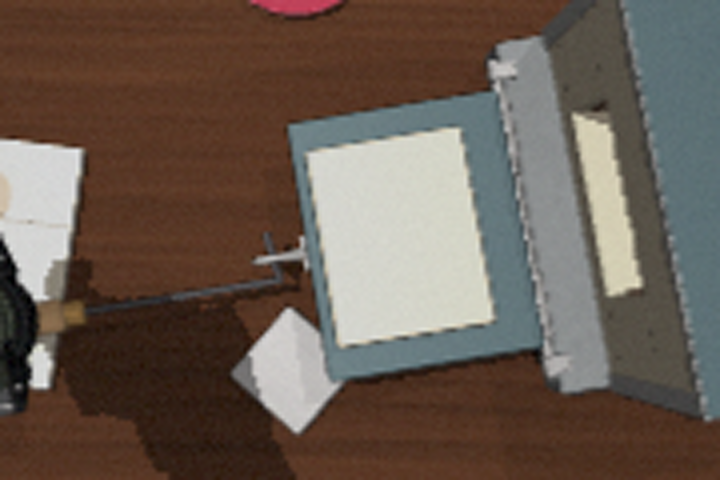

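View pics/e_s.png

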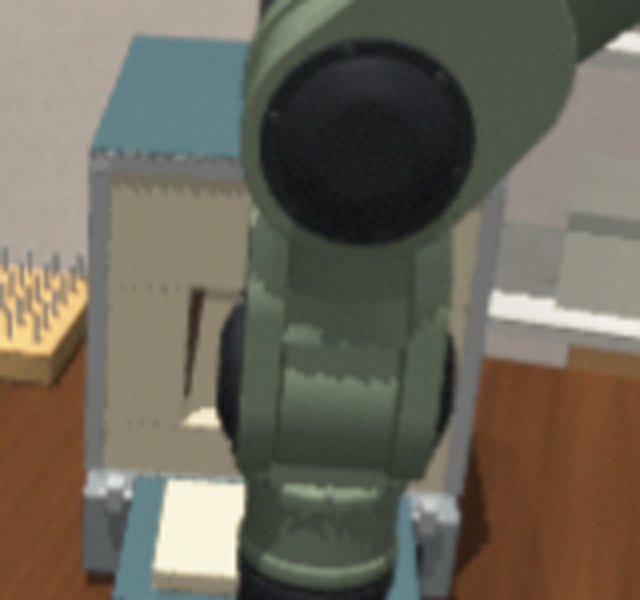

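```bash
python3 - <<'E'
from cell import *; from h import *
B=np.c_[KX,KY,[0,0,1]]
p=eye_at(1.571)+.002*KX
print(move_l(tcp_for(p-.055*KY),velocity=.07,rot=RK,until_force=4)); s=get_state()
print(s['clock'],s['contact_force']@B,(pin_of(s)-p)@B)
fs={n:grab_frame(n) for n in ['top','side']}
look('f',fs)
E
```

```text
False
25.575 [ 0.00306718  0.21746968 -1.46974168] [ 8.57080295e-06 -5.42332492e-02  2.26002935e-04]
```

View pics/f_t.png

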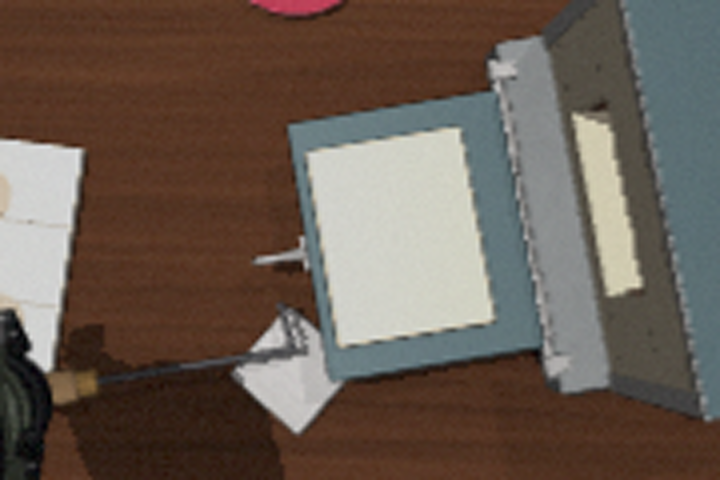

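```bash
python3 - <<'E'
from cell import *; from h import *
s=get_state(); r=down(np.radians(-105.6))
move_l(s['position']-.09*KX+[0,0,.10],velocity=.2)
print(get_state()['clock'])
g=np.array([.4742,.363,0])
movep(g+[0,0,.08],r)
sleep(.3)
f=grab_frame('top');cv2.imwrite('pics/g_t.png',crop(f['img'],155,190,120,80,6))
print(move_l(g+[0,0,.026],velocity=.1,rot=r)); s=get_state(); print(s['clock'],s['position'],s['contact_force'])
print(move_l(g+[0,0,.0183],velocity=.02,rot=r,until_force=4)); s=get_state(); print(s['clock'],s['position'],s['contact_force'],s['wrist_torque'])
f=grab_frame('side');cv2.imwrite('pics/g_s.png',crop(f['img'],235,295,155,105,5))
E
```

```text
26.5
False
28.3417 [0.47442412 0.36316343 0.02622323] [ 6.19913731e-01 -1.14094010e-03 -1.46595647e+00]
True
28.7833 [0.47439956 0.3633252  0.01837998] [-0.92551797 -0.0144027   5.08586004] [-0.03471739  0.00108631  0.02966459]
```

View pics/g_s.png

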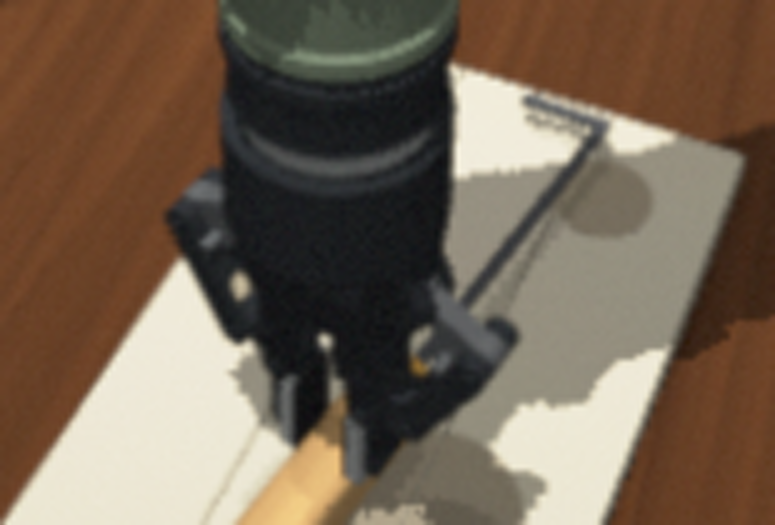

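View pics/g_t.png

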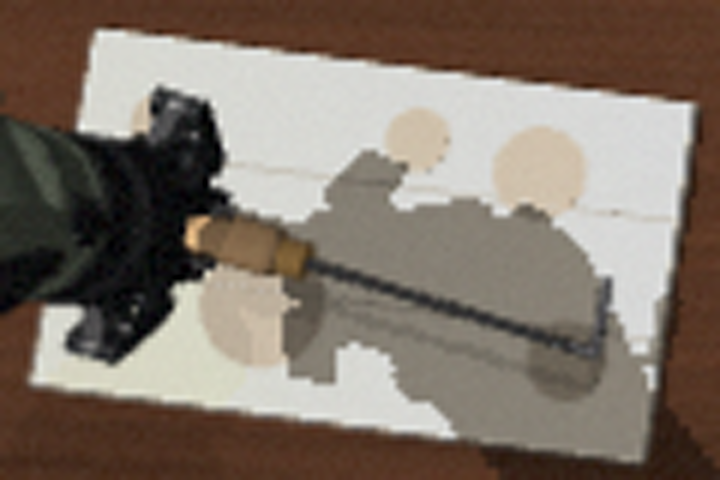

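```bash
python3 - <<'E'
from cell import *; from h import *
let_go(); s=get_state(); print(s['clock'],s['finger_gap'])
move_l(s['position']+[0,0,.03],velocity=.08)
move_l([.45,.363,.25],velocity=.25)
movep([.30,.30,.35],down(np.radians(-105.6)))
s=get_state(); print(s['clock'])
fs={n:grab_frame(n) for n in ['top','side']}
cv2.imwrite('pics/h_t.png',fs['top']['img'][:,:,::-1]);cv2.imwrite('pics/h_s.png',fs['side']['img'][:,:,::-1])
cv2.imwrite('pics/h_tc.png',crop(fs['top']['img'],155,190,120,80,6))
import pickle
f0=pickle.load(open('fs.pkl','rb'))
for n in fs: cv2.imwrite(f'pics/diff_{n}.png',cv2.absdiff(fs[n]['img'],f0[n]['img']))
E
```

```text
29.475 0.998442704777566
31.75
```

View pics/h_t.png

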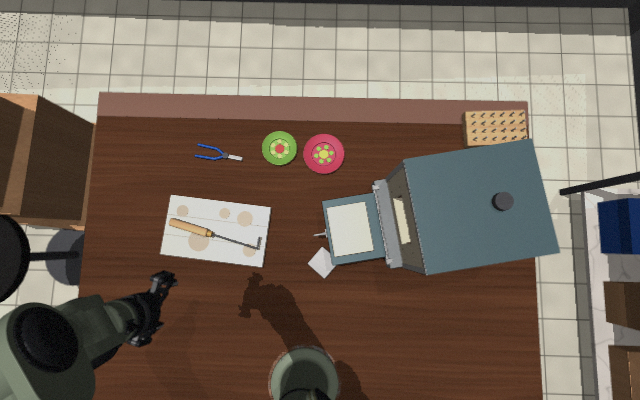

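View pics/h_s.png

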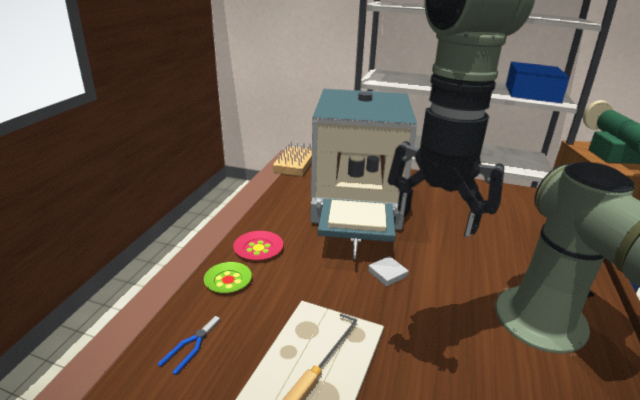

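View pics/h_tc.png

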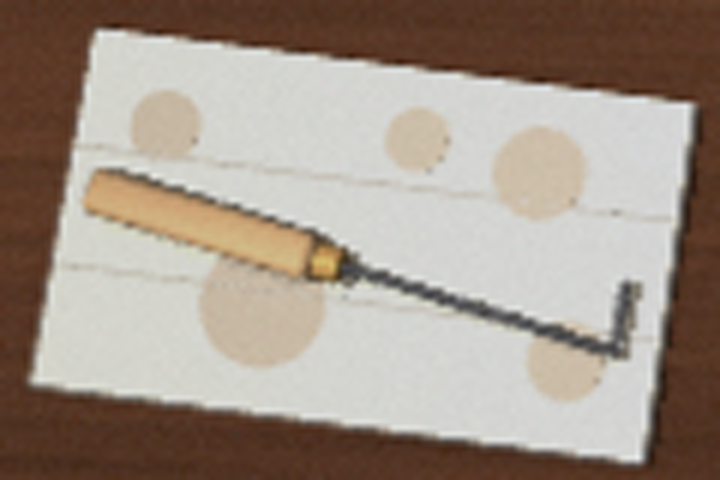

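```bash
python3 - <<'E'
from cell import *; from h import *
fs={n:grab_frame(n) for n in ['top','side']}
for th in (1.45,1.51,1.571):
    e=eye_at(th); d=(eye_at(th+.001)-eye_at(th-.001)); r=e-HINGE; r/=np.linalg.norm(r)
    print(th,{n:(proj(fs[n],e+.02*r).round(1),proj(fs[n],e-.02*r).round(1)) for n in fs})
cv2.imwrite('pics/i.png',crop(fs['side']['img'],310,190,100,75,8));cv2.imwrite('pics/j.png',crop(fs['top']['img'],300,190,100,75,8))
E
```

```text
1.45 {'top': (array([311.6, 234.9]), array([324.3, 232.8])), 'side': (array([355.3, 248.6]), array([355.8, 239.7]))}
1.51 {'top': (array([311.8, 235. ]), array([324.4, 232.9])), 'side': (array([354.9, 252.8]), array([355.5, 243. ]))}
1.571 {'top': (array([312.2, 235. ]), array([324.6, 233. ])), 'side': (array([354.6, 256.7]), array([355.2, 246.2]))}
```

View pics/i.png

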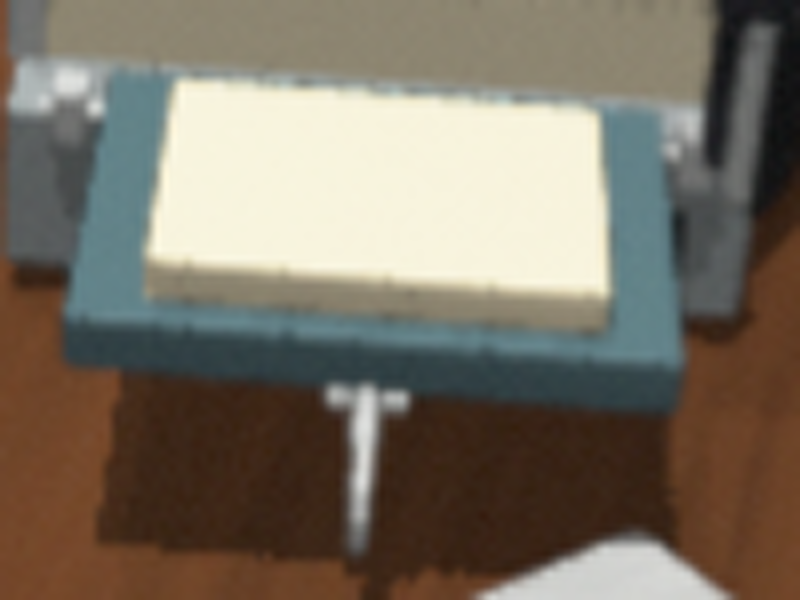

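```bash
python3 -c "
from cell import *
sign_off(); print(get_state()['clock'])"
```

```text
the job is handed in; nothing more can be done
the job is handed in; nothing more can be done
```

The kiln door is fully down, the hook is back on the slab, and the job is handed in. The clock read about 32 s, against the 54 s limit.

**What I did:** I gripped the hook by its handle and slid the pin sideways through the eye. I then lowered the door along its arc at 3–4 cm/s, with the hook carrying it once it started to sink. After that I drew the pin out sideways, laid the hook down about 5 mm from where it started, and moved the arm clear.

**What the last checks showed:**
- **Door level:** the load on the hook disappeared between 1.46 and 1.53 rad of commanded travel, as expected when the door meets its stop. In the side picture the far end of the ring is at row 259; the level-door prediction is 257, and 1.51 rad would give 253.
- **Hook:** the handle and the steel pin are both on the slab. The handle was already resting on it (5 N upward) when I let go.
- **Bystanders:** the plate, saucer, pliers and bench block look unmoved in the pictures.
- **Robot off the kiln:** I saw no contact between the robot and the kiln. Force readings stayed within about 6 N.

**What disagreed:** the different camera views differed by up to about 5 mm on the hook's position. In the grip the pin sat about 3 mm lower than I had calculated, which I corrected before putting it in the eye.

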